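# Press the brass bush home in a printed bracket

### The arm

A 6-joint arm with a two-finger parallel gripper is mounted at the origin on the work surface. World frame = base frame: x ahead of the robot, y to its left, z up, the work surface at z = 0. Lengths are in m, angles in rad, forces in N, time in s.
With the tool pointing down it reaches from about 0.4 to 0.825 m from the base axis. Payload 7 kg.
Tool frame: the origin (TCP) lies on the centre line of the jaws, within the pads' length; the fingertips stand 22 mm ahead of it and the grasp point (between the pads) lies 3 mm ahead of it; z points along the fingers, y is the line along which they close (so a half turn about z gives the same grasp; the last joint's range is limited). The gripper opens to 88 mm and grips with 3 to 60 N. Pads are 19 mm wide; open, the fingers measure 130 mm over their backs; the gripper's body (78 mm by 193 mm) begins 47 mm behind the grasp point.
Start: joints at [1.605, 0.359, 0.012, 0, -1.224, -0.288], TCP at [0.169, 0.653, 0.249] pointing down, gripper open.
Joint ranges: [-3.07, 3.07], [-1.43, 2.12], [-1.02, 1.25], [-3.03, 1.67], [-3.05, -0], [-3.03, 3.03]. Speed limits (rad/s): [2.39, 2.39, 3.01, 3.14, 3.14, 3.14].

### API

Orientations are given as a unit quaternion [w, x, y, z].
In Python, from station import arm gives the robot as it stands.
- The arm moves only by the tool apply_moves, never from a script. Its argument "targets" is a list of rows, each a list of 5 numbers: the shift along the world's x, y, z in mm, then the turn about the world's z in rad, then the closure, from -1 (fully open) to 1 (shut). A call has 1 to 8 rows; each row shifts and turns the commanded pose from where the row before left it; what a row does not reach is not made up. A row lasts 1/10 s, in which the tool goes at most 50 mm and 8.59 degrees, less where a joint would pass 70% of its speed; a pose out of reach is approached as far as the arm can. A call is refused whole if a number of a shift passes 50 or a number of a turn 0.15, either way. A call with a gripper value outside its range is refused whole. The fingers move at their own pace and stop on an object; "newtons" is the grip in N (left out, the last holds). Time passes only in rows, so rows that do not move let the fingers close. It gives the time, the measured TCP pose, the force, the opening and the grip force at its end, in the units of the state.
- arm.get_state(): the state, without advancing time (a new reading comes with each control period).
- arm.read_camera(name): name is "side" or "top" or "wrist"; returns (picture, depth): 480x640x3 uint8, red, green, blue; 480x640 float32, m along the optical axis (not along the pixel's ray), 0 where there is no reading.
- arm.calibration(name): a dict with "K" (3x3 intrinsics, pixels), "world_from_camera" (4x4, takes a point from camera to world coordinates); the wrist camera has in their place "T_tool_cam" (4x4, takes a point from camera to tool coordinates, whose origin is the TCP and whose axes are the flange's). Camera axes: x right, y down, z forward; pixel columns grow to the right and rows downward; lengths in m; the calibration is good to about 2 mm. A picture is of the moment at which its call begins: read the wrist's pose just before it. calibration takes no time and is no camera call.
- arm.sign_off(): hands the job in; it is judged then, once.
The state is a dict: "t": time; "joints": joint angles; "joint_velocities": joint speeds; "joint_torque": joint torques, N m; "position": TCP position; "eef_rot": TCP orientation; "ft_force": force on the tool from outside, world axes, zero at the start; "wrist_torque": the same for the moment, N m; "width": finger opening in m; "grip_force": force on a finger pad.
Only numpy, scipy, OpenCV 4.12 (cv2) and the standard library are available. Lean on these libraries where they do the work, as an engineer would, in place of code of your own. Each camera call takes 0.05 s, during which the arm holds its last target. There are 200 camera calls.

### The job

Lay the blue printed bracket, brass bush upward, flat into the orange-rimmed nest of the hand press's sliding carriage and let go, then push the carriage fully home under the plunger (it has a red-topped handle). Press the red plunger head down to its stop so that the press drives the bush flush, let the head spring back up, and pull the carriage all the way out again with the bracket still lying in the nest. Leave the orange bracket, the filament spool, the red box and the cutters where they are.

Things in the scene. Friction and masses are not known exactly. Their poses are not given: they have to be found in the camera images.
- press: Fixed hand press, yaw up to 0.3 rad. Origin on the table, mid-track; +y: the way the carriage slides home. Grey base: x -55 to +95 mm, y +-165 mm, 18 mm high, two rails to 24 mm. Plunger axis at x 0, y +100 mm, in a blue arm (40 mm wide in y, 95 to 128 mm high, x -22 to +92 mm) on a column at x +75, y +100 mm. Plunger foot, 26 mm wide, 72 mm above the table when up.
- nest (a point): Centre of the nest's floor, 34 mm above the table; rides on the carriage, axes as the press. A shallow tray 70 mm long (press y), 46 mm wide (press x); orange rim 6 mm high, 4 mm thick, round ends and corners; the middle 46 mm of each long side is open for fingers. The black carriage plate is 76 mm wide and reaches 44 mm to +y, 120 mm to -y of this point.
- handle (a point): Centre of the top (80 mm above the table) of the carriage's handle, an upright steel post 18 mm in diameter with a red cap 20 mm in diameter, 8 mm high. It stands on the carriage plate (top 34 mm above the table), 100 mm to the -y side of the nest centre, and rides with it; axes as the press.
- carriage (a joint): Travel of the carriage along the press +y, m: 0 fully out (nest clear of the arm, for loading), 0.14 fully home (nest centre under the plunger). Starts up to 0.035 in. Friction about 2 N; it stays where it is left.
- head (a point): Centre of the top face of the red plunger head, a round knob 46 mm in diameter (flat top 40 mm), 168 mm above the table when up; it moves down with the plunger.
- plunger (a joint): Downward travel of the plunger, m: 0 up, 0.018 at its stop. A spring returns it: about 6 N at the top to 12 N at the stop; driving the bush takes about 4 N more.
- blue_bracket: Loose blue printed bracket, a block 64 x 40 x 20 mm (x, y, z), 60 g, lying flat on the table, origin at the centre of its underside. The brass bush stands at the middle of its top. It is alike after a half turn.
- bush (a joint): How far the brass bush of the blue bracket is pressed in, m: 0 standing 7 mm proud of the bracket's top, 0.007 exactly flush. The press leaves it at about 0.0065. Stiff: moves only at above 4 N.
- bush_top (a point): Centre of the top of the brass bush (13 mm in diameter); 27 mm above the bracket's underside while proud.
- orange_bracket: Loose orange bracket of the same size, already finished with its bush flush; a bystander, to be left alone. Origin at the centre of its underside.
- spool: Loose copper-coloured filament spool lying flat, 170 mm in diameter, 60 mm high; bystander. Origin at the centre of its underside.
- bush_box: Loose open red box 90 x 120 x 30 mm with brass bushes; bystander. Origin at the centre of its underside.
- cutters: Loose flush cutters with blue handles lying flat, 140 mm long, 12 mm high; bystander. Origin at the table below the pivot, tip to +x, handles to -x.
Things that resemble listed ones, but are neither listed nor needed, are in the scene too. What is shaped like the blue_bracket but pink or white is not meant.

How it is judged:
On the way, in this order (a step that is already met when the one before it is completed fails the run):
1. the blue bracket lies flat in the nest, let go, its bush still proud (x of blue_bracket in the frame of nest between -0.006 and 0.006 m and y of blue_bracket in the frame of nest between -0.006 and 0.006 m and z of blue_bracket in the frame of nest between -0.004 and 0.003 m and angle between blue_bracket's own z axis and vertical below 0.08 rad and value of joint bush below 0.002 m and contact force between the fingers and blue_bracket below 0.2 N and linear speed of blue_bracket below 0.02 m/s), for 0.2 s.
2. the carriage is fully home (within 5 mm) with the bracket in the nest and its bush still proud (x of blue_bracket in the frame of nest between -0.006 and 0.006 m and y of blue_bracket in the frame of nest between -0.006 and 0.006 m and z of blue_bracket in the frame of nest between -0.004 and 0.003 m and angle between blue_bracket's own z axis and vertical below 0.08 rad and value of joint bush below 0.002 m and value of joint carriage above 0.135 m), for 0.2 s.
3. the plunger is pressed to its stop (within 1.5 mm) over the carriage and the bush is driven in (value of joint plunger above 0.0165 m and value of joint carriage above 0.13 m and value of joint bush above 0.0053 m), for 0.1 s.
4. the plunger has sprung back up with the carriage still home (value of joint plunger below 0.003 m and value of joint carriage above 0.12 m), for 0.1 s.
At the end, for the whole second after the job is handed in: The blue bracket lies at rest in the nest (centre within 6 mm of the nest's in each direction, flat on its floor, tilt under 0.08 rad), its bush driven in to within 1.7 mm of flush; the carriage is fully out (within 8 mm); the plunger is up (within 2 mm) (x of blue_bracket in the frame of nest between -0.006 and 0.006 m and y of blue_bracket in the frame of nest between -0.006 and 0.006 m and z of blue_bracket in the frame of nest between -0.004 and 0.003 m and angle between blue_bracket's own z axis and vertical below 0.08 rad and value of joint carriage below 0.008 m and value of joint bush above 0.0053 m and value of joint plunger below 0.002 m and linear speed of blue_bracket below 0.02 m/s); the robot touches nothing.
It fails at once if the filament spool moved by more than 20 mm (distance of spool from where it was at the start of the episode above 0.02 m).
It fails at once if the red box of bushes moved by more than 20 mm (distance of bush_box from where it was at the start of the episode above 0.02 m).
It fails at once if the pair of cutters moved by more than 20 mm (distance of cutters from where it was at the start of the episode above 0.02 m).
It fails at once if the orange bracket moved by more than 20 mm (distance of orange_bracket from where it was at the start of the episode above 0.02 m).
It also fails if it takes over 64 s, if anything falls off the work surface, if the arm or the gripper's body presses on something with over 40 N, if the wrist force passes 120 N, or if a joint passes its speed limit or range.

## Working session

There is one attempt and no reset: what is moved stays moved. The work goes in short steps, Python scripts to look and compute and a tool call to move; the robot and the scene stay as the last step left them, time stands still between calls to the robot, and variables do not carry over. Pictures are saved under pics/ and viewed, at most 10 in all, crops included, and the job is handed in when it is done.

Besides the shell and the picture viewer there is one more tool, called after "Request:" by a JSON object that holds its "method" and its "body". apply_moves: Moves the arm, as the interface text tells. Its arguments: {"type":"object","properties":{"targets":{"type":"array","items":{"type":"array","items":{"type":"number"}}},"newtons":{"type":"number"}},"required":["targets"]}

```bash
mkdir -p pics; cat > h.py <<'E'
import numpy as np, cv2
from station import arm
def save(n,img): cv2.imwrite(f'pics/{n}.png',cv2.cvtColor(img,cv2.COLOR_RGB2BGR))
def cloud(cam,depth):
    c=arm.calibration(cam);K=np.array(c['K'])
    if 'world_from_camera' in c: T=np.array(c['world_from_camera'])
    v,u=np.mgrid[0:480,0:640]
    P=np.stack([(u-K[0,2])/K[0,0]*depth,(v-K[1,2])/K[1,1]*depth,depth],-1)
    return P@T[:3,:3].T+T[:3,3]
def ray(cam,uv,z):
    c=arm.calibration(cam);K=np.array(c['K']);T=np.array(c['world_from_camera'])
    uv=np.atleast_2d(uv).astype(float)
    d=np.c_[(uv-[K[0,2],K[1,2]])/[K[0,0],K[1,1]],np.ones(len(uv))]@T[:3,:3].T
    o=T[:3,3]
    return o+d*((z-o[2])/d[:,2])[:,None]
E
python3 - <<'E'
from h import *
for n in ('top','side'):
    p,d=arm.read_camera(n); save(n,p); np.savez(n,p=p,d=d)
    c=arm.calibration(n); print(n,np.round(c['world_from_camera'],3).tolist(),np.array(c['K']).tolist())
s=arm.get_state(); print(s['t'],s['position'],s['eef_rot'])
E
```

```text
top [[-0.007, -0.989, 0.151, 0.319], [-1.0, 0.007, -0.001, 0.055], [0.0, -0.151, -0.989, 1.412], [0.0, 0.0, 0.0, 1.0]] [[549.6137922864774, 0.0, 317.3286559318117], [0.0, 549.6137922864774, 240.74366895593542], [0.0, 0.0, 1.0]]
side [[0.974, -0.158, 0.164, 0.346], [-0.228, -0.691, 0.686, -0.75], [0.005, -0.705, -0.709, 0.969], [0.0, 0.0, 0.0, 1.0]] [[531.5125075941104, 0.0, 317.74886930873686], [0.0, 531.5125075941104, 248.72687451009506], [0.0, 0.0, 1.0]]
0.1 [0.16940391 0.65297065 0.24770744] [ 7.60043236e-04  9.91953312e-01 -1.26601935e-01 -1.12940809e-05]
```

View pics/top.png

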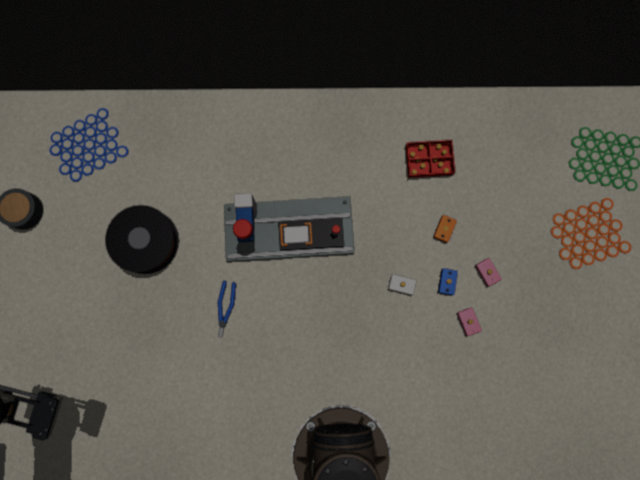

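View pics/side.png

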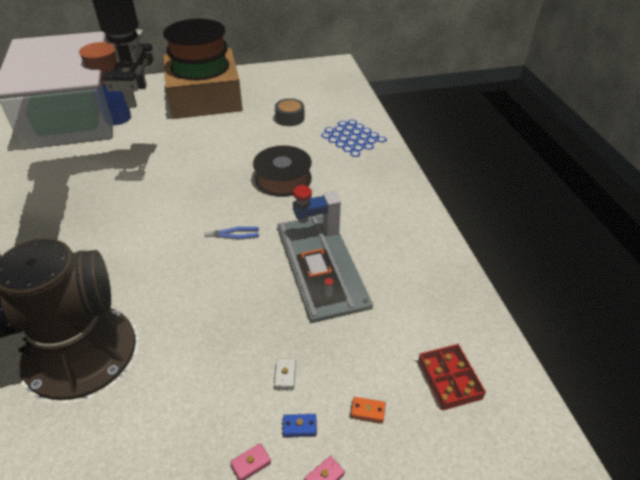

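The top view shows the press at (228–352, 198–260): head (242,229), nest (296,234), handle (336,230). The blue bracket is at (448,281), with the orange one nearby at (446,228). I'll measure these next.

```bash
python3 - <<'E'
from h import *
Z=np.load('top.npz');p,d=Z['p'],Z['d'];hsv=cv2.cvtColor(p,cv2.COLOR_RGB2HSV)
C=cloud('top',d)
def blobs(name,lo,hi,roi,z,wrap=False):
    m=cv2.inRange(hsv,lo,hi)
    if wrap: m|=cv2.inRange(hsv,(172,lo[1],lo[2]),(180,255,255))
    k=np.zeros_like(m);x0,y0,x1,y1=roi;k[y0:y1,x0:x1]=m[y0:y1,x0:x1]
    n,l,st,ce=cv2.connectedComponentsWithStats(k)
    for i in range(1,n):
        if st[i,4]<15: continue
        mm=l==i; pts=np.argwhere(mm)[:,::-1]
        zz=C[mm][:,2]; W=ray('top',pts,z)[:,:2]
        r=cv2.minAreaRect((W*1000).astype(np.float32))
        print(name,st[i].tolist(),'z med',np.round(np.percentile(zz,[10,50,90]),3),'mean',np.round(W.mean(0)*1000,1),'rect',[np.round(q,1) for q in r])
blobs('blue',(105,120,60),(125,255,255),(430,260,470,305),.02)
blobs('head',(0,150,80),(6,255,255),(228,215,258,242),.168,True)
blobs('handle',(0,150,60),(6,255,255),(325,220,350,240),.08,True)
blobs('rim',(7,120,80),(18,255,255),(270,215,322,252),.04)
blobs('orange',(7,150,100),(18,255,255),(430,210,462,246),.02)
print('nest floor z',np.round(C[228:240,290:303,2].mean(),4),'plate',C[240:244,318:328,2].mean())
# base via depth
m=((C[...,2]>.012)&(C[...,2]<.03)).astype(np.uint8);m[:, :215]=0;m[:,365:]=0;m[:180]=0;m[275:]=0
m=cv2.morphologyEx(m,cv2.MORPH_OPEN,np.ones((3,3)))
W=C[m>0][:,:2]*1000;r=cv2.minAreaRect(W.astype(np.float32));print('base',r)
big=cv2.resize(np.hstack([p[185:270,215:365],p[185:270,410:510]]),None,fx=3.2,fy=3.2,interpolation=cv2.INTER_CUBIC)
save('crop1',cv2.convertScaleAbs(big,alpha=1.6))
E
```

```text
blue [439, 269, 18, 26, 328] z med [0.017 0.02  0.025] mean [ 424.6 -275.5] rect [array([ 424.6, -275.9]), array([38., 62.]), np.float64(78.3)]
head [233, 220, 18, 17, 252] z med [0.165 0.169 0.172] mean [539.8 227.1] rect [array([539.7, 227.8]), array([39.3, 37.3]), np.float64(89.6)]
handle [332, 225, 8, 8, 54] z med [0.076 0.081 0.084] mean [552.1   8.5] rect [array([552.4,   8.8]), array([17.2, 17.5]), np.float64(89.4)]
rim [305, 222, 7, 22, 60] z med [0.034 0.039 0.044] mean [550.2  73.4] rect [array([549.5,  76.1]), array([54.1, 14.8]), np.float64(2.7)]
rim [280, 224, 8, 22, 64] z med [0.033 0.04  0.043] mean [545.2 142.8] rect [array([545. , 139.6]), array([54.5, 16.3]), np.float64(2.9)]
orange [435, 216, 21, 26, 304] z med [0.016 0.021 0.024] mean [ 562.1 -275.2] rect [array([ 562.2, -275.3]), array([36.9, 60.3]), np.float64(66.5)]
nest floor z 0.0437 plate 0.034798519457143726
base ((566.2318725585938, 128.0756072998047), (151.31785583496094, 330.108642578125), 3.1868228912353516)
```

View pics/crop1.png

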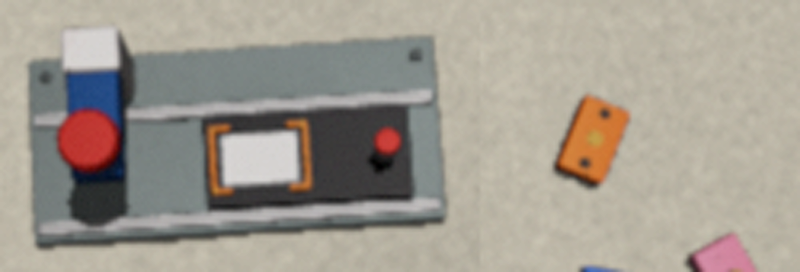

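The crop shows a white slab inside the nest, about 62 x 41 mm, and it reads about 10 mm above the floor. I'll check its height in both views.

```bash
python3 - <<'E'
from h import *
for n,roi in (('top',(270,215,325,255)),('side',(295,245,340,285))):
    Z=np.load(n+'.npz');p,d=Z['p'],Z['d'];C=cloud(n,d);hsv=cv2.cvtColor(p,cv2.COLOR_RGB2HSV)
    x0,y0,x1,y1=roi
    m=np.zeros((480,640),bool);m[y0:y1,x0:x1]=((hsv[...,1]<60)&(hsv[...,2]>150))[y0:y1,x0:x1]
    W=C[m];print(n,len(W),np.round(np.percentile(W[:,2],[5,25,50,75,95])*1000,1),W.mean(0), cv2.minAreaRect((W[:,:2]*1000).astype(np.float32)))
    b=np.zeros((480,640),bool);b[y0:y1,x0:x1]=((hsv[...,2]<75))[y0:y1,x0:x1]
    print(' black',np.round(np.percentile(C[b][:,2],[25,50,75])*1000,1))
    q=p[y0-15:y1+15,x0-15:x1+15]; save('n_'+n,cv2.resize(q,(400,400),interpolation=cv2.INTER_CUBIC))
a=cv2.imread('pics/n_top.png');b=cv2.imread('pics/n_side.png');cv2.imwrite('pics/n.png',np.hstack([a,b]))
E
```

```text
Traceback (most recent call last):
IndexError: index -1 is out of bounds for axis 0 with size 0
```

```bash
python3 - <<'E'
from h import *
for n,roi in (('top',(270,215,325,255)),('side',(295,245,340,285))):
    Z=np.load(n+'.npz');p,d=Z['p'],Z['d'];C=cloud(n,d);g=p.min(-1)
    x0,y0,x1,y1=roi
    m=np.zeros((480,640),np.uint8);m[y0:y1,x0:x1]=(g>110)[y0:y1,x0:x1]
    k,l,st,ce=cv2.connectedComponentsWithStats(m)
    i=1+np.argmax(st[1:,4]); W=C[cv2.erode((l==i).astype(np.uint8),np.ones((3,3)))>0]
    print(n,st[i],np.round(np.percentile(W[:,2],[5,25,50,75,95])*1000,1),W.mean(0).round(4), cv2.minAreaRect((C[l==i][:,:2]*1000).astype(np.float32)))
    q=p[y0-15:y1+15,x0-15:x1+15]; save('n_'+n,cv2.resize(q,(400,400),interpolation=cv2.INTER_CUBIC))
a=cv2.imread('pics/n_top.png');b=cv2.imread('pics/n_side.png');cv2.imwrite('pics/n.png',np.hstack([a,b]))
E
```

```text
top [285 227  23  16 335] [30.5 33.2 35.1 36.9 40. ] [0.5458 0.1077 0.0403] ((441.4557800292969, 97.21455383300781), (252.39981079101562, 58.747840881347656), 5.7972588539123535)
side [306 254  21  20 306] [31.  32.5 33.5 34.9 36.7] [0.5466 0.1063 0.0337] ((546.6531982421875, 104.3068618774414), (40.6822624206543, 71.93920135498047), 1.109671950340271)
```

View pics/n.png

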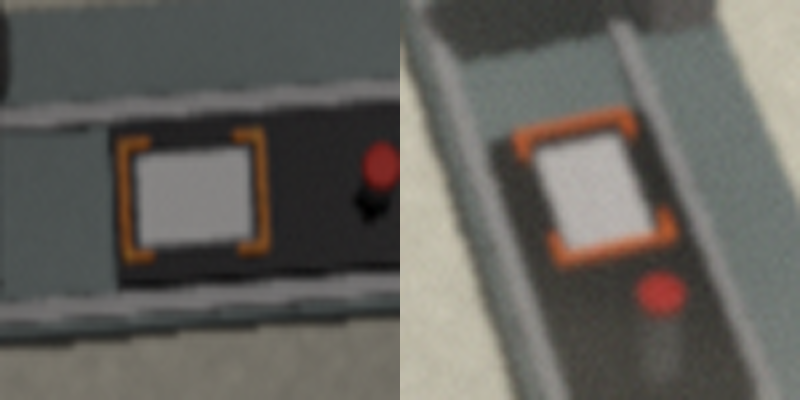

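The white patch reads 34–35 mm in both views, so it is the nest's own floor and the nest is empty. Nest centre is about (547,108), press yaw about 0.055 and carriage about 21 mm in. I'll go to the blue bracket first.

Request:
{"method": "apply_moves", "body": {"targets": [[25,-42,0,0,-0.4],[25,-42,0,0,-0.4],[25,-42,0,0,-0.4],[25,-42,0,0,-0.4],[25,-42,0,0,-0.4],[25,-42,0,0,-0.4],[25,-42,0,0,-0.4],[25,-42,0,0,-0.4]]}}

```text
t: 0.9
position: [0.3699, 0.3154, 0.2485]
eef_rot: [-0.0, 0.992, -0.126, -0.0]
ft_force: [0.2, 0.1, -0.4]
width: 0.0616
grip_force: 0.0
```

Request:
{"method": "apply_moves", "body": {"targets": [[25,-42,0,0,-0.4],[25,-42,0,0,-0.4],[25,-42,0,0,-0.4],[-2,-48,0,0,-0.4],[-2,-48,0,0,-0.4],[-2,-48,0,0,-0.4],[-2,-48,0,0,-0.4],[-2,-48,0,0,-0.4]]}}

```text
t: 1.7
position: [0.4338, -0.0505, 0.2486]
eef_rot: [-0.0, 0.992, -0.126, 0.0]
ft_force: [2.0, 1.0, 0.3]
width: 0.0615
grip_force: 0.0
```

Request:
{"method": "apply_moves", "body": {"targets": [[-2,-45,-15,0,-0.4],[-2,-45,-15,0,-0.4],[-2,-45,-15,0,-0.4],[-2,-45,-15,0,-0.4],[0,-45,-15,0.05,-0.4],[0,0,0,0,-0.4],[0,0,0,0,-0.4]]}}

```text
t: 2.4
position: [0.4255, -0.2746, 0.1725]
eef_rot: [-0.0, 0.995, -0.103, -0.001]
ft_force: [-0.2, 0.8, 0.9]
width: 0.0615
grip_force: 0.0
```

```bash
cat >> h.py <<'E'
from scipy.spatial.transform import Rotation as Ro
def wrist():
    s=arm.get_state(); p,d=arm.read_camera('wrist'); c=arm.calibration('wrist')
    q=s['eef_rot']; T=np.eye(4);T[:3,:3]=Ro.from_quat([q[1],q[2],q[3],q[0]]).as_matrix();T[:3,3]=s['position']
    return s,p,d,np.array(c['K']),T@np.array(c['T_tool_cam'])
def wray(K,T,uv,z):
    uv=np.atleast_2d(uv).astype(float)
    D=np.c_[(uv-[K[0,2],K[1,2]])/[K[0,0],K[1,1]],np.ones(len(uv))]@T[:3,:3].T
    return T[:3,3]+D*((z-T[2,3])/D[:,2])[:,None]
def yaw(s):
    q=s['eef_rot']; x=Ro.from_quat([q[1],q[2],q[3],q[0]]).as_matrix()[:,0]; return np.arctan2(x[1],x[0])
E
python3 - <<'E'
from h import *
s,p,d,K,T=wrist(); save('w1',p); print(s['t'],s['position'],yaw(s),s['width'],s['joints'])
hsv=cv2.cvtColor(p,cv2.COLOR_RGB2HSV)
m=cv2.inRange(hsv,(105,120,50),(125,255,255));m=cv2.morphologyEx(m,cv2.MORPH_CLOSE,np.ones((25,25)))
n,l,st,ce=cv2.connectedComponentsWithStats(m);i=1+np.argmax(st[1:,4]);print(st[i])
print('T',T[:3,3])
for z in (.02,):
    W=wray(K,T,np.argwhere(l==i)[:,::-1],z)[:,:2]*1000
    print(cv2.minAreaRect(W.astype(np.float32)))
E
```

```text
2.4 [ 0.42550638 -0.27460103  0.17253021] -0.2071322752789776 0.061477873308422595 [-1.84790348e-01  1.48962848e-01 -4.59867788e-01 -1.94301492e-04
 -9.64340230e-01  1.54856521e+00]
[ 293  189   48   75 3508]
T [ 0.4920611  -0.28832808  0.30884719]
((427.7415466308594, -277.8627014160156), (39.08610534667969, 62.79307556152344), 78.11468505859375)
```

View pics/w1.png

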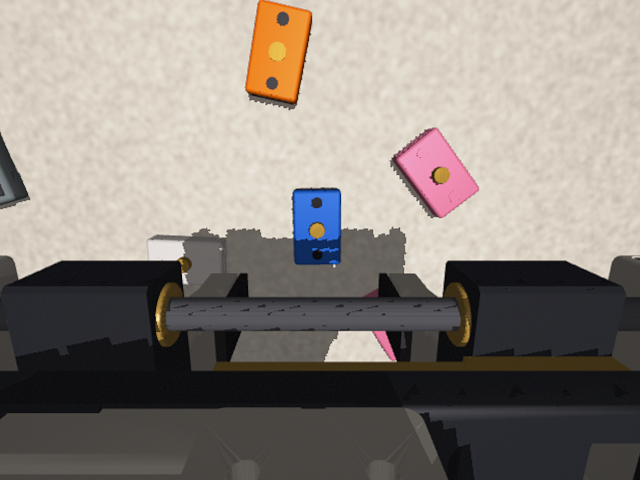

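The wrist view shows the blue bracket at (317,230), with the pink one to its right at (438,172) and clear of the fingers. Yaw matches. I'll descend and grip.

Request:
{"method": "apply_moves", "body": {"targets": [[1,-2,-40,0,-0.4],[0,0,-40,0,-0.4],[0,0,-40,0,-0.4],[0,0,-24,0,-0.4],[0,0,0,0,-0.4],[0,0,0,0,1],[0,0,0,0,1],[0,0,0,0,1]], "newtons": 25}}

```text
t: 3.25
position: [0.4288, -0.2757, 0.0314]
eef_rot: [0.0, 0.995, -0.101, 0.002]
ft_force: [0.1, -1.2, 0.4]
width: 0.0428
grip_force: 0.5
```

Request:
{"method": "apply_moves", "body": {"targets": [[0,0,0,0,1],[0,0,20,0,1],[0,0,40,0,1],[0,0,40,0,1]]}}

```text
t: 3.65
position: [0.4269, -0.2755, 0.1309]
eef_rot: [-0.0, 0.995, -0.102, -0.0]
ft_force: [1.5, -0.8, -0.7]
width: 0.0402
grip_force: 25.0
```

Request:
{"method": "apply_moves", "body": {"targets": [[12,44,13,-0.131,1],[12,44,13,-0.131,1],[12,44,13,-0.131,1],[12,44,13,-0.131,1],[12,44,13,-0.131,1],[12,44,13,-0.131,1],[12,44,13,-0.131,1],[12,44,13,-0.131,1]]}}

```text
t: 4.45
position: [0.5221, 0.0722, 0.2333]
eef_rot: [-0.001, 0.814, -0.581, 0.0]
ft_force: [1.4, -0.5, -0.9]
width: 0.0397
grip_force: 25.0
```

Request:
{"method": "apply_moves", "body": {"targets": [[12,44,13,-0.131,1],[8,44,13,-0.131,1],[0,0,0,0,1],[0,0,0,0,1],[0,0,0,0,1]]}}

```text
t: 4.95
position: [0.5415, 0.1576, 0.2577]
eef_rot: [0.0, 0.733, -0.68, -0.0]
ft_force: [-0.6, 0.0, -0.7]
width: 0.0397
grip_force: 25.0
```

```bash
python3 - <<'E'
from h import *
s,p,d,K,T=wrist(); save('w2',p); print(s['t'],s['position'],yaw(s),s['width'],s['joints'].round(2),T[:3,3])
hsv=cv2.cvtColor(p,cv2.COLOR_RGB2HSV)
def comps(name,m,z,mn=100):
    n,l,st,ce=cv2.connectedComponentsWithStats(m)
    for i in range(1,n):
        if st[i,4]<mn: continue
        W=wray(K,T,np.argwhere(l==i)[:,::-1],z)[:,:2]*1000
        print(name,st[i],[np.round(q,1) for q in cv2.minAreaRect(W.astype(np.float32))])
    return l
comps('rim',cv2.inRange(hsv,(5,120,80),(20,255,255)),.04)
comps('handle',cv2.inRange(hsv,(0,150,60),(4,255,255))|cv2.inRange(hsv,(172,150,60),(180,255,255)),.08)
comps('white',cv2.inRange(hsv,(0,0,170),(180,40,255)),.034)
comps('blue',cv2.inRange(hsv,(105,120,50),(125,255,255)),s['position'][2]-.008)
E
```

```text
4.95 [0.54153982 0.15764155 0.25770247] -1.4954669314296187 0.03974812703250843 [ 0.63  0.17 -0.22 -0.   -1.18 -0.55] [0.54764404 0.09124545 0.39418235]
rim [283 122  59  20 474] [array([549.2,  77. ]), array([54.9, 16.9]), np.float64(3.2)]
rim [283 187  56  19 444] [array([545.8, 138.9]), array([54.9, 17.5]), np.float64(3.1)]
rim [406 284  15  62 307] [array([423.5, 258.6]), array([12. , 73.7]), np.float64(14.3)]
rim [205 286   9  60 268] [array([646.6, 276.8]), array([ 8.4, 70.2]), np.float64(1.2)]
handle [301  26  25  28 538] [array([553.3,   8.9]), array([19.1, 19.4]), np.float64(4.3)]
white [     0      0    640    297 127857] [array([538.3, 106. ]), array([674.3, 283.6]), np.float64(4.3)]
white [  215     5   141   257 12051] [array([575. ,  91.2]), array([125.2, 239.3]), np.float64(2.9)]
white [ 349    9   21  197 1847] [array([506.7,  57. ]), array([ 11.6, 176.8]), np.float64(2.9)]
white [ 291  132   42   64 2570] [array([547.4, 107.9]), array([40.2, 60.7]), np.float64(3.4)]
white [  30  331   38   40 1186] [array([828.7, 336.5]), array([33.6, 49.6]), np.float64(4.2)]
white [355 331  12  31 243] [array([477.1, 304.6]), array([12.6, 38.3]), np.float64(6.0)]
white [260 336  12  26 229] [array([584.1, 315.6]), array([12.6, 32. ]), np.float64(2.6)]
white [538 443  34  37 992] [array([219.7, 445.9]), array([33.8, 55. ]), np.float64(4.2)]
blue [ 268  230   91   68 5500] [array([543.8, 139.5]), array([38.5, 30. ]), np.float64(4.3)]
blue [ 265  331   91   31 2365] [array([542.1, 178.5]), array([40.5, 15.2]), np.float64(4.2)]
```

View pics/w2.png

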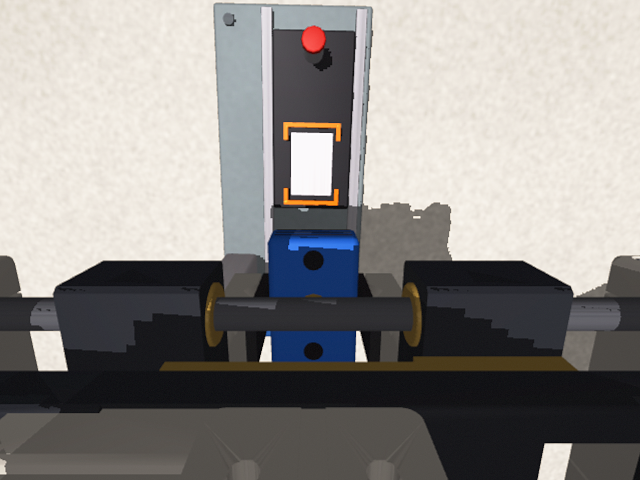

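The nest in the wrist view is at (547.4,107.9), which agrees with the top view. The held bracket's holes are at (313,260) and (313,351). I'll compute its offset from the TCP.

```bash
python3 - <<'E'
from h import *
s,p,d,K,T=wrist(); z=s['position'][2]-.0114
g=p.max(-1)
for (u,v) in ((313,260),(313,351)):
    q=(g[v-14:v+15,u-14:u+15]<45).astype(np.uint8)
    n,l,st,ce=cv2.connectedComponentsWithStats(q);i=l[14,14]
    c=ce[i]+[u-14,v-14];w=wray(K,T,c,z)[0];print(c,st[i],(w*1000).round(1),d[int(c[1])-10,int(c[0])-12:int(c[0])+13:8])
    try: h.append(w)
    except NameError: h=[w]
m=(h[0]+h[1])/2;print('mid',m*1000,'tcp',s['position']*1000,'sep',np.linalg.norm(h[0]-h[1])*1000,'ang',np.degrees(np.arctan2(*(h[1]-h[0])[[1,0]])),np.degrees(yaw(s)))
y0=232;print('near edge',wray(K,T,(313,231),z)*1000)
for v in (240,248,275,325): print(v,d[v,300],((T@np.append(np.linalg.inv(K)@[300,v,1]*d[v,300],1))[2]-s['position'][2])*1000)
E
```

```text
[313.02348993 260.02348993] [  5   5  19  19 298] [543.9 138.4 246.3] [0.15287933 0.1539638  0.15361358 0.1531782 ]
[313.02811245 350.85943775] [  5   6  19  17 249] [540.6 182.6 246.3] [0.16473381 0.1635997  0.1647868  0.16552348]
mid [542.21714364 160.45855385 246.30491748] tcp [541.60605805 157.31438882 257.70491748] sep 44.322169038461794 ang 94.25799241373483 -85.7261256261795
near edge [[544.83296707 125.45080662 246.30491748]]
240 0.15285133 -11.420537051882922
248 0.1534583 -11.150389123412735
275 0.15652047 -11.14462803779101
325 0.081645645 62.32775270446078
```

Request:
{"method": "apply_moves", "body": {"targets": [[3,-26,0,-0.02,1],[2,-26,0,0,1],[0,0,-45,0,1],[0,0,-45,0,1],[0,0,-40,0,1],[0,0,-20,0,1],[0,0,0,0,1],[0,0,0,0,1]]}}

```text
t: 5.85
position: [0.5475, 0.1057, 0.1085]
eef_rot: [0.0, 0.726, -0.688, 0.0]
ft_force: [-0.5, -0.7, -0.3]
width: 0.0394
grip_force: 25.0
```

```bash
python3 - <<'E'
from h import *
s=arm.get_state();print(s['position'],yaw(s))
E
```

```text
[0.5475298  0.10573105 0.10845395] -1.5165677454822817
```

Request:
{"method": "apply_moves", "body": {"targets": [[-0.5,-1,-20,0,1],[0,0,-14,0,1],[0,0,-5,0,1],[0,0,0,0,1],[0,0,0,0,1]]}}

```text
t: 6.35
position: [0.5475, 0.1057, 0.0702]
eef_rot: [-0.001, 0.726, -0.687, 0.0]
ft_force: [0.2, -0.3, -1.7]
width: 0.0395
grip_force: 25.0
```

Request:
{"method": "apply_moves", "body": {"targets": [[-0.5,-1,-3,0,1],[0,0,-1,0,1],[0,0,0,0,1],[0,0,0,0,1]]}}

```text
t: 6.75
position: [0.5464, 0.1045, 0.0652]
eef_rot: [-0.0, 0.726, -0.687, 0.0]
ft_force: [-1.2, 0.5, 3.8]
width: 0.0401
grip_force: 25.0
```

Contact came at z = 65.2, and 65.3 was expected for the floor. Releasing.

Request:
{"method": "apply_moves", "body": {"targets": [[0,0,0,0,-0.2],[0,0,0,0,-0.3],[0,0,0,0,-0.4],[0,0,20,0,-0.4],[0,0,40,0,-0.4],[0,0,40,0,-0.4],[0,0,0,0,-0.4],[0,0,0,0,-0.4]]}}

```text
t: 7.55
position: [0.5466, 0.1047, 0.1659]
eef_rot: [-0.001, 0.726, -0.688, 0.0]
ft_force: [-0.3, 0.2, -0.7]
width: 0.0614
grip_force: 0.0
```

Request:
{"method": "apply_moves", "body": {"targets": [[0,35,20,0,-0.4],[0,35,20,0,-0.4],[0,0,0,0,-0.4],[0,0,0,0,-0.4]]}}

```text
t: 7.95
position: [0.5456, 0.1749, 0.2036]
eef_rot: [0.001, 0.727, -0.687, -0.0]
ft_force: [-0.5, -1.3, -0.4]
width: 0.0615
grip_force: 0.0
```

```bash
python3 - <<'E'
from h import *
s,p,d,K,T=wrist(); save('w3',p); print(s['t'],s['position'],yaw(s),T[:3,3])
hsv=cv2.cvtColor(p,cv2.COLOR_RGB2HSV)
def comps(name,m,z,mn=100):
    n,l,st,ce=cv2.connectedComponentsWithStats(m)
    for i in range(1,n):
        if st[i,4]<mn: continue
        uv=np.argwhere(l==i)[:,::-1]
        W=wray(K,T,uv,z)[:,:2]*1000
        q=d[l==i];q=q[q>0]; r=cv2.minAreaRect(W.astype(np.float32))
        P=np.c_[(uv-[K[0,2],K[1,2]])/[K[0,0],K[1,1]],np.ones(len(uv))]*d[l==i][:,None];Wz=(P@T[:3,:3].T+T[:3,3])[:,2]
        print(name,st[i],[np.round(x,1) for x in r],'z',np.round(np.percentile(Wz[d[l==i]>0],[5,50,95])*1000,1))
comps('rim',cv2.inRange(hsv,(5,170,120),(20,255,255)),.04)
comps('handle',cv2.inRange(hsv,(0,150,60),(4,255,255))|cv2.inRange(hsv,(172,150,60),(180,255,255)),.08)
comps('blue',cv2.inRange(hsv,(105,120,50),(125,255,255)),.054)
E
```

```text
7.95 [0.54556691 0.1748849  0.20363844] -1.5149619884156758 [0.55049967 0.10847318 0.3401505 ]
rim [282  96  69  22 586] [array([549.1,  77.3]), array([54.2, 15.7]), np.float64(3.2)] z [34.7 40.  41.4]
rim [283 175  66  20 541] [array([545.9, 138.6]), array([54.6, 15.8]), np.float64(3.2)] z [35.3 40.1 41.3]
handle [ 278  331   79   31 2113] [array([537.8, 265.3]), array([64.3, 27.4]), np.float64(3.1)] z [161.7 167.8 169.2]
blue [ 291  103   53   85 3932] [array([546.9, 107.6]), array([40. , 63.1]), np.float64(3.1)] z [52.3 54.1 55.4]
blue [248 289  99   8 774] [array([556.6, 230.2]), array([84.3,  6.5]), np.float64(3.1)] z [101.5 107.8 114.2]
blue [ 232  331   56   24 1089] [array([588.3, 280.1]), array([50. , 22.9]), np.float64(3.1)] z [124.2 125.3 126.3]
```

View pics/w3.png

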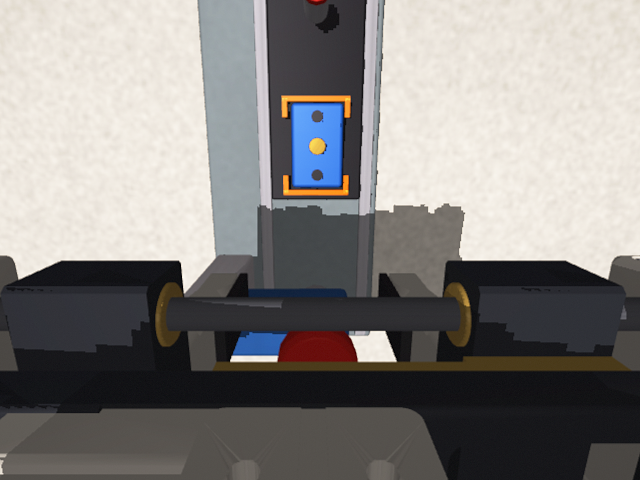

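The bracket lies flat in the nest at (546.9,107.6), in the wrist view at (317,146), with its top at 54 mm. Next is the handle.

Request:
{"method": "apply_moves", "body": {"targets": [[2,-42,0,0,-0.4],[2,-42,0,0,-0.4],[2,-42,0,0,-0.4],[1,-40,0,0,-0.4],[0,0,-45,0,-0.4],[0,0,-45,0,-0.4],[0,0,-25,0,-0.4],[0,0,0,0,-0.4]]}}

```text
t: 8.8
position: [0.5494, 0.0062, 0.0852]
eef_rot: [0.004, 0.725, -0.688, -0.002]
ft_force: [-0.3, -0.5, 0.4]
width: 0.0614
grip_force: 0.0
```

Request:
{"method": "apply_moves", "body": {"targets": [[0,0,0,0,-0.4],[0,0,-24,0,-0.4],[0,0,0,0,0],[0,0,0,0,0.6],[0,0,0,0,1],[0,0,0,0,1],[0,0,0,0,1],[0,0,0,0,1]], "newtons": 20}}

```text
t: 9.6
position: [0.5526, 0.0083, 0.0661]
eef_rot: [0.0, 0.726, -0.688, -0.0]
ft_force: [-6.9, 0.4, 10.0]
width: 0.0191
grip_force: 20.4
```

Request:
{"method": "apply_moves", "body": {"targets": [[-1,3,1,0,1],[0,8,0,0,1],[-1,15,0,0,1],[-1,15,0,0,1],[-1,15,0,0,1],[-1,15,0,0,1],[-1,15,0,0,1],[-1,12,0,0,1]]}}

```text
t: 10.4
position: [0.5468, 0.1084, 0.0665]
eef_rot: [-0.001, 0.727, -0.687, 0.0]
ft_force: [9.0, -1.9, -12.2]
width: 0.0188
grip_force: 20.0
```

Request:
{"method": "apply_moves", "body": {"targets": [[0,10,0,0,1],[0,6,0,0,1],[0,4,0,0,1],[0,2,0,0,1],[0,0,0,0,1],[0,0,0,0,1]]}}

```text
t: 11.0
position: [0.5458, 0.1275, 0.0665]
eef_rot: [0.001, 0.726, -0.688, 0.0]
ft_force: [5.0, -5.6, -9.5]
width: 0.0188
grip_force: 20.0
```

Request:
{"method": "apply_moves", "body": {"targets": [[0,2,0,0,1],[0,2,0,0,1],[0,0,0,0,1],[0,0,0,0,1]]}}

```text
t: 11.4
position: [0.5457, 0.1282, 0.0665]
eef_rot: [0.003, 0.726, -0.688, 0.001]
ft_force: [11.8, -24.1, -7.2]
width: 0.019
grip_force: 20.0
```

At the stop (24 N). I'll back off, release and rise.

Request:
{"method": "apply_moves", "body": {"targets": [[-1,-3,0.5,0,1],[0,0,0,0,0.3],[0,0,0,0,-0.4],[0,0,0,0,-0.4],[0,0,40,0,-0.4],[0,0,45,0,0],[0,0,45,0,1],[0,0,25,0,1]]}}

```text
t: 12.2
position: [0.5462, 0.1303, 0.227]
eef_rot: [-0.003, 0.727, -0.687, 0.001]
ft_force: [-0.1, 0.3, -0.9]
width: 0.033
grip_force: 0.0
```

Request:
{"method": "apply_moves", "body": {"targets": [[-2,35,0,0,1],[-2,35,0,0,1],[-1,29,0,0,1],[0,0,0,0,1],[0,0,0,0,1]]}}

```text
t: 12.7
position: [0.5397, 0.2293, 0.2225]
eef_rot: [0.0, 0.727, -0.687, -0.0]
ft_force: [-0.2, -0.7, -0.5]
width: 0.0006
grip_force: 0.0
```

```bash
python3 - <<'E'
from h import *
p,d=arm.read_camera('side');np.savez('side2',p=p,d=d)
hsv=cv2.cvtColor(p,cv2.COLOR_RGB2HSV)
m=cv2.inRange(hsv,(0,150,50),(6,255,255))|cv2.inRange(hsv,(172,150,50),(180,255,255));m[:170]=0;m[330:]=0;m[:,:250]=0;m[:,400:]=0
n,l,st,ce=cv2.connectedComponentsWithStats(m)
for i in range(1,n):
    if st[i,4]>10: print(st[i],ce[i],ray('side',ce[i],.076)*1000)
save('s2',cv2.resize(p[160:340,240:400],None,fx=3.5,fy=3.3,interpolation=cv2.INTER_CUBIC))
s=arm.get_state();print(s['t'],s['position'])
E
```

```text
[310 242   8   7  43] [313.58139535 244.81395349] [[546.04728512 127.75733607  76.        ]]
12.75 [0.53976038 0.22862032 0.22247138]
```

View pics/s2.png

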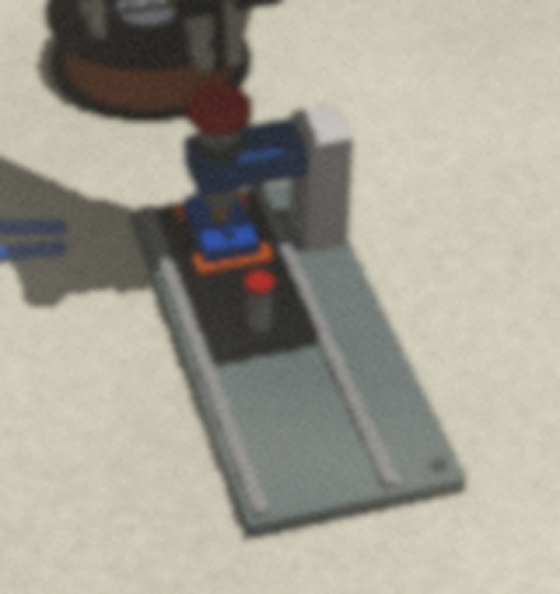

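The side view shows the handle at (314,245), i.e. y ≈ 127.8, so the carriage is home with the bracket in the nest. Pressing now.

Request:
{"method": "apply_moves", "body": {"targets": [[0,-1.5,-20,0,1],[0,0,-10,0,1],[0,0,-6,0,1],[0,0,-5,0,1],[0,0,-5,0,1],[0,0,-4,0,1],[0,0,0,0,1],[0,0,0,0,1]]}}

```text
t: 13.55
position: [0.5396, 0.2259, 0.1735]
eef_rot: [0.001, 0.726, -0.688, 0.0]
ft_force: [-5.9, -2.0, 10.0]
width: 0.0005
grip_force: 5.1
```

Request:
{"method": "apply_moves", "body": {"targets": [[0,0,-2,0,1],[0,0,-1,0,1],[0,0,0,0,1],[0,0,0,0,1]]}}

```text
t: 13.95
position: [0.5397, 0.2259, 0.1722]
eef_rot: [0.0, 0.726, -0.687, 0.0]
ft_force: [-11.3, -3.9, 21.7]
width: 0.0004
grip_force: 11.0
```

Request:
{"method": "apply_moves", "body": {"targets": [[0,0,-1,0,1],[0,0,-1,0,1],[0,0,0,0,1],[0,0,0,0,1]]}}

```text
t: 14.35
position: [0.5398, 0.2259, 0.172]
eef_rot: [-0.0, 0.726, -0.687, 0.001]
ft_force: [-17.6, -3.8, 35.6]
width: 0.0004
grip_force: 17.6
```

The plunger is on its stop: 172.0 mm, force rising steeply. I'll lift and return to the handle.

Request:
{"method": "apply_moves", "body": {"targets": [[0,0,10,0,1],[0,0,15,0,1],[0,0,30,0,1],[0,0,0,0,0],[2,-33,0,0,-0.4],[2,-33,0,0,-0.4],[2,-33,0,0,-0.4],[0,0,0,0,-0.4]]}}

```text
t: 15.15
position: [0.5459, 0.1247, 0.2224]
eef_rot: [0.0, 0.725, -0.689, 0.0]
ft_force: [0.6, 0.2, 0.2]
width: 0.0347
grip_force: 0.0
```

```bash
python3 - <<'E'
from h import *
for n,z in (('side',.168),('top',.168)):
    p,d=arm.read_camera(n)
    hsv=cv2.cvtColor(p,cv2.COLOR_RGB2HSV);C=cloud(n,d)
    m=cv2.inRange(hsv,(0,150,40),(6,255,255))|cv2.inRange(hsv,(172,150,40),(180,255,255))
    k,l,st,ce=cv2.connectedComponentsWithStats(m)
    for i in range(1,k):
        w=C[l==i];w=w[d[l==i]>0]
        if st[i,4]>20 and len(w) and .4<np.median(w[:,0])<.65 and -.05<np.median(w[:,1])<.3: print(n,st[i],np.median(w,0).round(3),np.percentile(w[:,2],[5,95]).round(3))
    if n=='side': save('s3',cv2.resize(p[160:340,240:400],None,fx=3.5,fy=3.3,interpolation=cv2.INTER_CUBIC))
s=arm.get_state();print(s['t'],s['position'],yaw(s))
E
```

```text
top [236 226  17  13 129] [0.526 0.217 0.168] [0.159 0.577]
15.25 [0.54633093 0.1269607  0.22240267] -1.5181498163424347
```

View pics/s3.png

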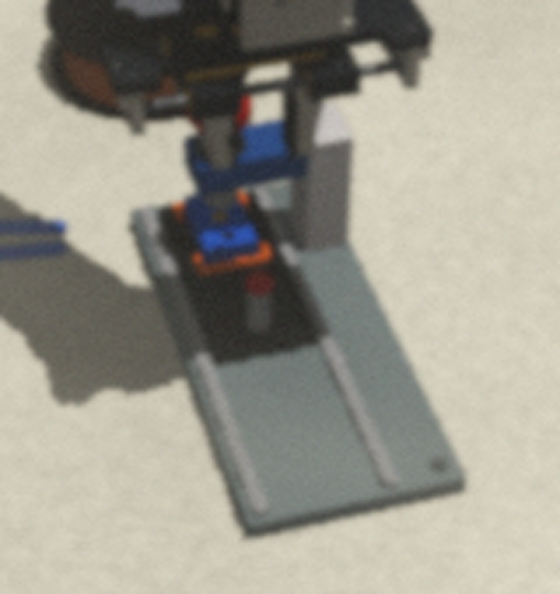

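The plunger is back up (168 mm) and the handle is still at home. I'll descend and grip it.

Request:
{"method": "apply_moves", "body": {"targets": [[0,1,0,0,-0.4],[0,0,-30,0,-0.4],[0,0,-40,0,-0.4],[0,0,-40,0,-0.4],[0,0,-44,0,-0.4],[0,0,0,0,-0.4],[0,0,0,0,0.3],[0,0,0,0,1]]}}

```text
t: 16.05
position: [0.5477, 0.1301, 0.0706]
eef_rot: [-0.001, 0.727, -0.687, 0.001]
ft_force: [-0.1, -0.2, 0.3]
width: 0.0505
grip_force: 0.0
```

Request:
{"method": "apply_moves", "body": {"targets": [[0,0,0,0,1],[0,0,0,0,1],[0,0,0,0,1],[0,-3,0,0,1],[1,-8,0,0,1],[1,-15,0,0,1],[1,-15,0,0,1],[1,-15,0,0,1]]}}

```text
t: 16.85
position: [0.5491, 0.0722, 0.0689]
eef_rot: [0.001, 0.726, -0.688, -0.0]
ft_force: [-7.1, 2.6, 10.3]
width: 0.0188
grip_force: 20.0
```

Request:
{"method": "apply_moves", "body": {"targets": [[1,-15,0,0,1],[1,-15,0,0,1],[1,-15,0,0,1],[1,-15,0,0,1],[0,-12,0,0,1],[0,-8,0,0,1],[0,-3,0,0,1],[0,0,0,0,1]]}}

```text
t: 17.65
position: [0.5537, -0.0112, 0.0689]
eef_rot: [0.0, 0.726, -0.688, -0.0]
ft_force: [-3.4, -2.1, 6.8]
width: 0.0186
grip_force: 20.0
```

Request:
{"method": "apply_moves", "body": {"targets": [[0,-3,0,0,1],[0,-2,0,0,1],[0,0,0,0,1],[0,0,0,0,1]]}}

```text
t: 18.05
position: [0.5539, -0.0132, 0.0689]
eef_rot: [-0.001, 0.726, -0.688, -0.001]
ft_force: [-6.6, 15.5, 8.8]
width: 0.0185
grip_force: 20.0
```

At the out stop. I'll back off, release, rise and check.

Request:
{"method": "apply_moves", "body": {"targets": [[0,2,0,0,1],[0,0,0,0,0.3],[0,0,0,0,-0.4],[0,0,0,0,-0.4],[0,0,0,0,-0.4],[0,0,40,0,-0.4],[0,0,45,0,-0.4],[0,0,45,0,-0.4]]}}

```text
t: 18.85
position: [0.5537, -0.0134, 0.1995]
eef_rot: [0.001, 0.726, -0.688, -0.0]
ft_force: [1.0, 0.2, -0.6]
width: 0.0609
grip_force: 0.0
```

Request:
{"method": "apply_moves", "body": {"targets": [[0,40,20,0,-0.4],[0,40,0,0,-0.4],[0,40,0,0,-0.4],[0,38,0,0,-0.4],[0,0,0,0,-0.4],[0,0,0,0,-0.4]]}}

```text
t: 19.45
position: [0.5539, 0.1456, 0.218]
eef_rot: [0.0, 0.727, -0.687, -0.0]
ft_force: [0.7, 0.5, 0.3]
width: 0.0612
grip_force: 0.0
```

```bash
python3 - <<'E'
from h import *
s,p,d,K,T=wrist(); save('w4',p[:330]); print(s['t'],s['position'])
hsv=cv2.cvtColor(p,cv2.COLOR_RGB2HSV)
def comps(name,m,z,mn=60):
    n,l,st,ce=cv2.connectedComponentsWithStats(m)
    for i in range(1,n):
        if st[i,4]<mn or st[i,1]>290: continue
        uv=np.argwhere(l==i)[:,::-1]; W=wray(K,T,uv,z)[:,:2]*1000
        P=np.c_[(uv-[K[0,2],K[1,2]])/[K[0,0],K[1,1]],np.ones(len(uv))]*d[l==i][:,None];Wz=(P@T[:3,:3].T+T[:3,3])[:,2]
        print(name,st[i],[np.round(x,1) for x in cv2.minAreaRect(W.astype(np.float32))],'z',np.round(np.percentile(Wz,[5,50,95])*1000,1))
comps('rim',cv2.inRange(hsv,(5,170,120),(17,255,255)),.04)
comps('bush',cv2.inRange(hsv,(17,120,80),(32,255,255)),.054)
comps('handle',cv2.inRange(hsv,(0,150,60),(4,255,255))|cv2.inRange(hsv,(172,150,60),(180,255,255)),.08)
comps('blue',cv2.inRange(hsv,(105,120,50),(125,255,255)),.054)
E
```

```text
19.45 [0.55393842 0.14555587 0.21795511]
rim [292 110  65  20 350] [array([550.2,  56.4]), array([53.9, 15.1]), np.float64(3.2)] z [34.9 40.1 41.4]
rim [293 184  62  20 442] [array([546.7, 118.2]), array([54. , 16.7]), np.float64(3.2)] z [34.5 40.2 41.4]
bush [291 111  66  18 263] [array([551.1,  57.4]), array([51.8, 12.9]), np.float64(3.2)] z [39.  40.2 41.4]
bush [318 151  15  14 157] [array([547.9,  86.9]), array([11.5, 10.4]), np.float64(3.2)] z [53.5 54.9 55.9]
bush [446 284  25  62 525] [array([413.6, 219.7]), array([17.8, 63.9]), np.float64(21.0)] z [272.8 280.2 283.8]
bush [156 286  12  60 289] [array([689.3, 237.1]), array([59.9, 10. ]), np.float64(88.2)] z [278.4 282.2 283.8]
handle [312   0  29  28 655] [array([554.4,  -9.5]), array([19.1, 16.4]), np.float64(3.2)] z [76.8 80.1 81.5]
blue [ 301  116   50   81 3477] [array([547.8,  86.7]), array([39.7, 64. ]), np.float64(2.7)] z [52.3 54.1 55.4]
```

View pics/w4.png

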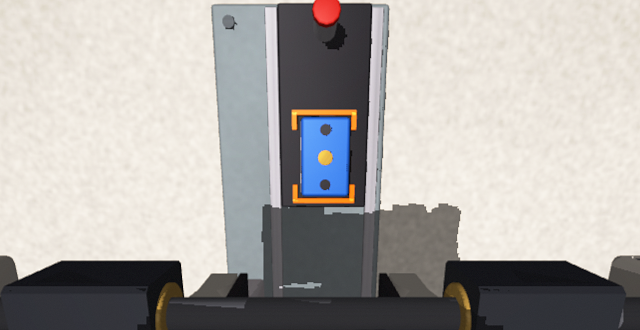

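The wrist view shows the bracket at (325,157) in the nest, centred within 1 mm. The bush reads 54.9 mm (flush), the nest is at y = 87.3 (fully out), and the gripper is clear. Handing in.

```bash
python3 -c "
from station import arm; print(arm.sign_off())"
```

```text
the job is handed in; nothing more can be done
None
```

I handed the job in at about 19.5 s of the 64 s: the bracket lies in the nest with its bush pressed flush, the carriage is fully out, and the plunger sprang back up; sign-off returned no verdict.

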